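Stack the tapered tumblers in the slanted stand

ROBOT

A 7-joint arm with a two-finger parallel gripper is mounted at the origin on the work surface; the furniture and walls round the work are solid. World frame = base frame: x ahead of the robot, y to its left, z up, the work surface at z = 0. Lengths are in m, angles in rad, forces in N, time in s.
With the tool pointing down it reaches from about 0.4 to 0.85 m from the base axis. Payload 10.4 kg.
Tool frame: the origin (TCP) lies midway between the tips of the shut fingers; the grasp point (between the pads) lies 19 mm behind it (manip.hold_point_z is the distance from the TCP to the grasp point, in m); z points along the fingers, y is the line along which they close (so a half turn about z gives the same grasp; the last joint's range is limited). The gripper opens to 85 mm and grips with 20 to 120 N. Pads are 22 mm wide; open, the fingers measure 114 mm over their backs; the gripper's body (76 mm by 85 mm) begins 54 mm behind the grasp point. The pads swing forward as they close: fully open they stand 13 mm farther back than shut.
Start: joints at [-1.295, 0.332, -0.065, 1.46, 0.022, 1.35, -0.088], TCP at [0.184, 0.597, 0.231] pointing down, gripper open.
Joint ranges: [-2.6, 2.6], [-0.5, 2.12], [-1.47, 1.34], [0.16, 2.42], [-1.27, 4.41], [0.06, 2.06], [-2.6, 2.6]. Speed limits (rad/s): [2.22, 2.22, 2.79, 2.79, 3.14, 3.14, 3.14].

INTERFACE

Orientations are given as a unit quaternion [x, y, z, w].
In Python, from workcell import manip, eyes, job gives the robot as it stands.
- The arm moves only by the shell command python3 -m crank 'ROWS' [FORCE]. ROWS is JSON, a list that holds one entry, the list of rows, each a list of 7 numbers: the finger opening in cm, from 0 to 8.54, then the shift along the world's x, y, z in cm, then the turn, a rotation vector about the world's x, y, z in degrees. In form: [[[hand, x, y, z, ax, ay, az], ...]]. A call has 1 to 20 rows; each row shifts and turns the commanded pose from where the row before left it; what a row does not reach is not made up. A row lasts 1/8 s, in which the tool goes at most 62.5 mm and 10.7 degrees, less where a joint would pass 70% of its speed; a pose out of reach is approached as far as the arm can. A call with a gripper value outside its range is refused whole. The fingers move at their own pace and stop on an object; FORCE is the grip in N (left out, the last holds). Time passes only in rows, so rows that do not move let the fingers close. It gives the time, the measured TCP pose, the force, the opening and the grip force at its end, in the units of the state.
- manip.get_obs(): the state, without advancing time (a new reading comes with each control period).
- eyes.camera(name): name is "side" or "top"; returns (picture, depth): 480x640x3 uint8, red, green, blue; 480x640 float32, m along the optical axis (not along the pixel's ray), 0 where there is no reading.
- eyes.camera_params(name): a dict with "fx", "fy", "cx", "cy" (pixels), "dist" ([k1, k2, p1, p2, k3] as OpenCV has them; the pictures are not rectified), "world_from_camera" (4x4, takes a point from camera to world coordinates). Camera axes: x right, y down, z forward; pixel columns grow to the right and rows downward; lengths in m; the calibration is good to about 2 mm. A picture is of the moment at which its call begins. camera_params takes no time and is no camera call.
- job.hand_in(): hands the job in; it is judged then, once.
The state is a dict: "clock": time; "joint_pos": joint angles; "joint_velocities": joint speeds; "tau": joint torques, N m; "position": TCP position; "ee_rot": TCP orientation; "ft_force": force on the tool from outside, world axes, zero at the start; "torque": the same for the moment, N m; "grip_width": opening from 0.0 (shut) to 1.0 (fully open); "grasp_force": force on a finger pad.
Only numpy, scipy, OpenCV 4.12 (cv2) and the standard library are available. Lean on these libraries where they do the work, as an engineer would, in place of code of your own. Each camera call takes 0.05 s, during which the arm holds its last target. There are 200 camera calls.

TASK

Put the two plastic tumblers away in the slanted stand: first set the blue one foot-down fully into the stand's sleeve and let go of it, then lower the orange one foot-down gently into the blue one. Stop and let go as soon as it seats lightly, straight in line with the blue one; do not press or drop it so that the two jam tight, and leave the mug, the candle and the cactus where they are.

Things in the scene. Friction and masses are not known exactly. Their poses are not given: they have to be found in the camera images.
- blue_centre (a point): Blue plastic tumbler, loose, starts upright, mouth up, on the worktop; round, tapered: 120 mm tall, 42 mm wide at the foot, widening evenly to 66 mm at the rim, walls 5 mm, inner floor 6 mm above the foot, open at the top. This point is on its axis, half-way up (60 mm above the foot); z points along the axis to the mouth.
- orange_centre (a point): Orange plastic tumbler, the same in shape and size as the blue one, loose, starts upright, mouth up, on the worktop; point on its axis half-way up, z axis to the mouth. Lightly nested it sticks out 48 to 50 mm beyond the other's rim (the tapers then touch all round). A push of over about 12 N wedges the two and they stay jammed; its own weight or a few newtons does not.
- socket (a point): Centre of the inner floor of the fixed wooden stand's dark steel sleeve: a tapered open cup, 56 mm deep, 46 mm wide inside at the floor, 57 at the mouth, wall 4 mm. z runs out of the mouth along the sleeve's axis, 30 degrees from vertical, leaning to the robot's side; y is level, across the stand. A tumbler's foot rests on this floor, 64 mm of it standing out, with 2 mm of play to each side.
- mug: bystander: white mug with a blue pattern and a handle, 82x114x91 mm, origin under its centre
- candle: bystander: candle in a glass, 76 mm wide, 90 mm tall, origin under its centre
- cactus: bystander: cream pot with round cacti, 115 mm wide, 112 mm tall, origin under its centre

How it is judged:
On the way:
1. the blue tumbler stands fully in the sleeve and is let go (z of blue_centre in the frame of socket below 0.066 m and distance between blue_centre and socket below 0.068 m and angle between the z axis of blue_centre and the z axis of socket, either way round below 0.1 rad and contact force between the fingers and blue below 0.1 N), for 0.2 s.
At the end, for the whole second after the job is handed in: Blue foot on the sleeve floor (within about 5 mm), within 6 degrees of its axis; orange in it, sticking out 44 to 60 mm beyond the blue rim, axes within 3.5 degrees, not jammed (squeeze between the two under 35 N; seated by its own weight it is 1 to 18 N); both let go and at rest (z of blue_centre in the frame of socket below 0.066 m and distance between blue_centre and socket below 0.068 m and angle between the z axis of blue_centre and the z axis of socket, either way round below 0.1 rad and z of orange_centre in the frame of blue_centre between 0.044 and 0.06 m and angle between the z axis of orange_centre and the z axis of blue_centre, either way round below 0.06 rad and linear speed of each of orange, blue below 0.02 m/s and contact force between orange and blue below 35 N); the robot touches nothing.
It fails at once if the orange tumbler is pressed or dropped hard into the blue one (more than 35 N between them) (contact force between orange and blue above 35 N).
It fails at once if the orange tumbler is dropped: let go inside the blue one while still 20 mm or more short of seating (z of orange_centre in the frame of blue_centre between 0.07 and 0.115 m and distance between orange_centre and blue_centre below 0.118 m and angle between orange_centre's own z axis and vertical above 0.2 rad and contact force between the fingers and orange below 0.05 N).
It fails at once if the mug is moved by more than 30 mm (distance of mug from where it was at the start of the episode above 0.03 m).
It fails at once if the candle is moved by more than 30 mm (distance of candle from where it was at the start of the episode above 0.03 m).
It fails at once if the cactus is moved by more than 30 mm (distance of cactus from where it was at the start of the episode above 0.03 m).
It also fails if it takes over 67 s, if anything falls off the work surface, if the arm or the gripper's body presses on something with over 40 N, if the wrist force passes 120 N, or if a joint passes its speed limit or range.

## Working session

There is one attempt and no reset: what is moved stays moved. The work goes in short steps, Python scripts to look and compute and a shell command to move; the robot and the scene stay as the last step left them, time stands still between calls to the robot, and variables do not carry over. Pictures are saved under pics/ and viewed, at most 10 in all, crops included, and the job is handed in when it is done.

```bash
mkdir -p pics
cat > h.py <<'E'
import numpy as np, cv2
from scipy.spatial.transform import Rotation as R
from workcell import manip, eyes, job
def shot(name,fn=None):
    p,d=eyes.camera(name)
    if fn: cv2.imwrite('pics/'+fn,p[:,:,::-1]); np.save('pics/'+fn+'.npy',d)
    return p,d
def cloud(name,d):
    c=eyes.camera_params(name); K=np.array([[c['fx'],0,c['cx']],[0,c['fy'],c['cy']],[0,0,1]])
    v,u=np.mgrid[0:480,0:640]
    q=cv2.undistortPoints(np.stack([u,v],-1).reshape(-1,1,2).astype(np.float64),K,np.array(c['dist'])).reshape(480,640,2)
    P=np.dstack([q[...,0]*d,q[...,1]*d,d]); T=np.array(c['world_from_camera'])
    W=P@T[:3,:3].T+T[:3,3]; W[d==0]=np.nan
    return W
E
python3 - <<'E'
from h import *
for n in ('side','top'):
    shot(n,n+'1.png'); c=eyes.camera_params(n); print(n,np.round(c['world_from_camera'],3).tolist())
o=manip.get_obs(); print(o['position'],R.from_quat(o['ee_rot']).as_matrix().round(3).tolist(),o['grip_width'],manip.hold_point_z)
E
```

```text
side [[0.898, -0.206, 0.39, 0.011], [-0.44, -0.368, 0.819, -1.098], [-0.025, -0.906, -0.421, 0.648], [0.0, 0.0, 0.0, 1.0]]
top [[0.006, -0.996, 0.089, 0.441], [-1.0, -0.006, -0.0, 0.057], [0.001, -0.089, -0.996, 1.361], [0.0, 0.0, 0.0, 1.0]]
[0.18388422 0.59699792 0.23059471] [[-0.956, 0.294, -0.0], [0.294, 0.956, -0.001], [-0.0, -0.001, -1.0]] 0.9987921234981169 0.0187
```

View pics/side1.png

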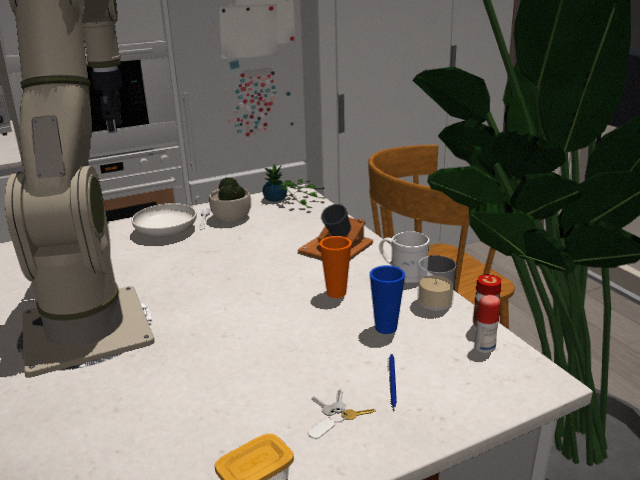

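View pics/top1.png

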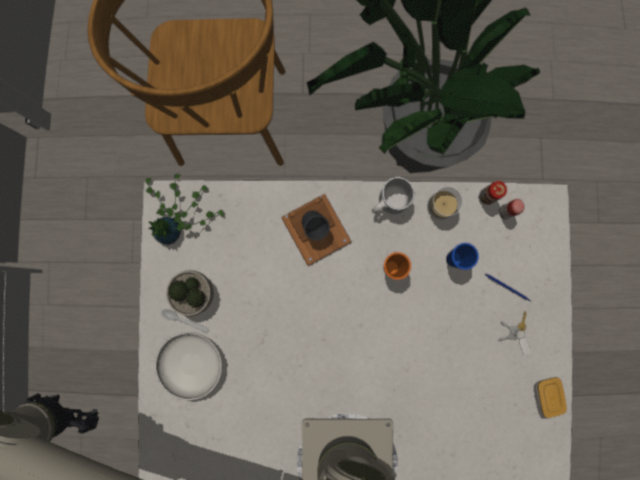

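The side view shows blue at about (386,300), orange at (336,267) and the dark sleeve at (335,220). In the top view blue is at (463,257), orange at (397,265) and the stand at (316,228), with the mug at (397,197) and the candle at (444,205) behind the tumblers. Next: clouds for the tumblers and the sleeve.

```bash
python3 - <<'E'
from h import *
from scipy.optimize import least_squares
dat={}
for n in ('side','top'):
    p=cv2.imread(f'pics/{n}1.png'); d=np.load(f'pics/{n}1.png.npy'); W=cloud(n,d); hsv=cv2.cvtColor(p,cv2.COLOR_BGR2HSV).astype(int)
    dat[n]=(p,W,hsv)
    for nm,(u,v) in dict(mug=(397,190),candle=(444,205),cactus=(190,292)).items():
        if n=='top': print(nm,W[v,u].round(3))
    boxes={'side':dict(blue=(365,260,408,338),orange=(315,232,354,300)),'top':dict(blue=(440,238,485,275),orange=(378,248,416,285))}[n]
    for nm,(a,b,c,e) in boxes.items():
        H=hsv[b:e,a:c]; w=W[b:e,a:c]
        m=((abs(H[...,0]-(118 if nm=='blue' else 9))<9)&(H[...,1]>150)&(w[...,2]>0.01))
        q=w[m]; q=q[np.isfinite(q).all(1)]
        rim=q[q[:,2]>.112]
        if n=='top':
            print(n,nm,len(q),'zmax',q[:,2].max().round(3),'rim mid',((rim.max(0)+rim.min(0))/2).round(4),len(rim))
        else:
            o=W[:0]
            f=lambda x:np.abs(np.hypot(q[:,0]-x[0],q[:,1]-x[1])-(.021+.1*q[:,2]))
            r=least_squares(lambda x:np.hypot(q[:,0]-x[0],q[:,1]-x[1])-(.021+.1*q[:,2]),np.median(q,0)[:2]+[.01,.02],loss='soft_l1',f_scale=.002)
            print(n,nm,len(q),r.x.round(4),np.median(abs(r.fun)).round(4))
# sleeve
for n,(a,b,c,e) in dict(side=(295,200,380,262),top=(275,188,358,270)).items():
    p,W,hsv=dat[n]
    cv2.imwrite(f'pics/{n}_sl.png',cv2.resize(p[b:e,a:c],None,fx=8 if n=='side' else 7,fy=8 if n=='side' else 7,interpolation=cv2.INTER_CUBIC))
E
cd pics; python3 -c "
import cv2,numpy as np
a=cv2.imread('side_sl.png');b=cv2.imread('top_sl.png')
a=cv2.resize(a,(425,310));b=cv2.resize(b,(375,370));c=np.zeros((370,800,3),np.uint8);c[:310,:425]=a;c[:,425:]=b
cv2.imwrite('sl.png',c)"
```

```text
side blue 1675 [ 0.5246 -0.276 ] 0.0014
side orange 1670 [ 0.5013 -0.1119] 0.0019
mug [ 0.707 -0.126  0.007]
candle [ 0.663 -0.242  0.04 ]
cactus [0.438 0.385 0.094]
top blue 341 zmax 0.125 rim mid [ 0.5275 -0.2716  0.1185] 115
top orange 411 zmax 0.125 rim mid [ 0.5043 -0.1091  0.1185] 131
```

View pics/sl.png

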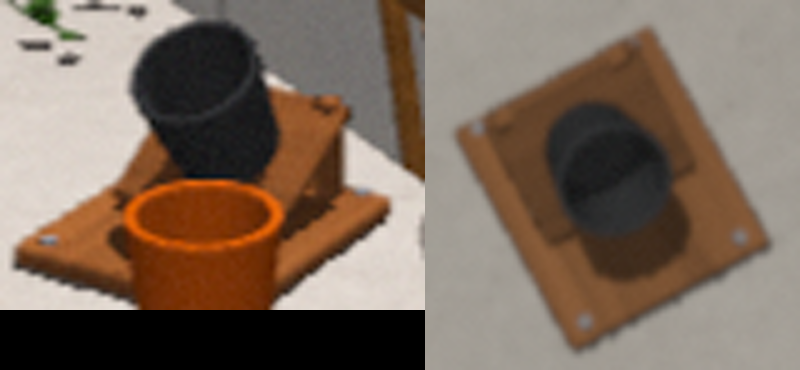

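The crop shows the dark sleeve on a slanted board. The base plate's long edges run (457,130)→(580,350) in the right-hand crop, so the lean direction is about (-0.87,-0.49) in world xy. I'll fit the cone model to the depth data.

```bash
cat > fit.py <<'E'
from h import *
from scipy.optimize import least_squares
Q=[];B=[]
for n,(a,b,c,e) in dict(side=(315,200,356,240),top=(295,205,340,255)).items():
    p=cv2.imread(f'pics/{n}1.png'); W=cloud(n,np.load(f'pics/{n}1.png.npy')); hsv=cv2.cvtColor(p,cv2.COLOR_BGR2HSV)
    m=(hsv[b:e,a:c,1]<90)&(hsv[b:e,a:c,2]<95); m&=W[b:e,a:c,2]>.035
    q=W[b:e,a:c][m]; q=q[np.isfinite(q).all(1)]; q=q[np.linalg.norm(q-np.median(q,0),axis=1)<.07]; Q.append(q); print(n,len(q),np.median(q,0).round(3))
    if n=='top':
        s=(hsv[185:275,270:365,1]>85)&(hsv[185:275,270:365,0]<20); w=W[185:275,270:365]; g=w[s&(w[...,2]<.03)]
        r=cv2.minAreaRect((g[:,:2]*1000).astype(np.float32)); print('plate',r,np.nanmedian(g[:,2]))
def ax(az): return np.array([.5*np.cos(az),.5*np.sin(az),np.cos(np.pi/6)])
def res(x,q):
    z=ax(x[3]); v=q-x[:3]; s=v@z; r=np.linalg.norm(v-s[:,None]*z,axis=1)
    t=np.clip(s/.056,0,1)
    so=np.hypot(r-(.027+.0055*t),np.maximum(s-.056,0)+np.maximum(-.006-s,0))
    si=np.hypot(r-(.023+.0055*t),np.maximum(s-.056,0)+np.maximum(-s,0))
    fl=np.hypot(s,np.maximum(r-.023,0)); ri=np.hypot(s-.056,np.maximum(np.abs(r-.0305)-.002,0))
    return np.minimum(np.minimum(so,si),np.minimum(fl,ri))
def fit(q):
    best=None
    m=np.median(q,0)
    for dz in (-.05,-.035,-.02):
      for az in (-2.3,-2.63,-2.9):
        x0=np.r_[m+[.01,.005,dz],az]
        r=least_squares(res,x0,args=(q,),loss='soft_l1',f_scale=.002)
        if best is None or r.cost<best.cost: best=r
    return best
for q in (Q[0],Q[1],np.vstack(Q)):
    b=fit(q); print(b.x.round(4),np.degrees(b.x[3]).round(1),np.median(b.fun).round(4),'mouth',(b.x[:3]+.056*ax(b.x[3])).round(4))
E
python3 fit.py
```

```text
side 686 [0.604 0.077 0.075]
top 612 [0.606 0.086 0.068]
plate ((601.7940063476562, 84.08326721191406), (143.13760375976562, 126.75897216796875), 29.21840476989746) 0.01125554207925672
[ 0.6142  0.0912  0.0482 -2.5054] -143.5 0.001 mouth [0.5916 0.0746 0.0967]
[ 0.6191  0.0941  0.0456 -2.6292] -150.6 0.0008 mouth [0.5947 0.0803 0.0941]
[ 0.6185  0.0922  0.0456 -2.6447] -151.5 0.0012 mouth [0.5939 0.0788 0.0941]
```

```bash
python3 -m crank '[[[8.5,3.6,-4.84,0,0,0,-5.6],[8.5,3.6,-4.84,0,0,0,-5.6],[8.5,3.6,-4.84,0,0,0,-5.6],[8.5,3.6,-4.84,0,0,0,-5.6],[8.5,3.6,-4.84,0,0,0,-5.6],[8.5,3.6,-4.84,0,0,0,-5.6],[8.5,3.6,-4.84,0,0,0,-5.6],[8.5,3.6,-4.84,0,0,0,-5.6],[8.5,3.6,-4.84,0,0,0,-5.6],[8.5,0.2,-4.84,0,0,0,-5.6],[8.5,0.2,-4.84,0,0,0,-5.6],[8.5,0.2,-4.84,0,0,0,-5.6],[8.5,0.2,-4.84,0,0,0,-5.6],[8.5,0.2,-4.84,0,0,0,-5.6],[8.5,0.2,-4.84,0,0,0,-5.6],[8.5,0.2,-4.84,0,0,0,-5.6],[8.5,0.2,-4.84,0,0,0,-5.6],[8.5,0.2,-4.84,0,0,0,-5.6]]]' 40
python3 - <<'E'
from h import *
o=manip.get_obs(); print(o['clock'],o['position'],R.from_quat(o['ee_rot']).as_matrix().round(3).tolist(),o['joint_pos'])
E
```

```text
clock: 2.35
position: [0.5259, -0.2751, 0.2312]
ee_rot: [0.857, 0.514, 0.0, -0.0]
ft_force: [0.1, 0.8, 0.1]
grip_width: 0.997
grasp_force: 0.0
2.35 [ 0.52585339 -0.27514625  0.23116347] [[0.471, 0.882, -0.0], [0.882, -0.471, 0.0], [0.0, -0.0, -1.0]] [-0.22300738  0.31899745  0.78415636  1.58433862 -0.23004459  1.33387078
  0.10025458]
```

```bash
python3 -m crank '[[[8.5,0,0.1,-4,0,0,0],[8.5,0,0,-4,0,0,0],[8.5,0,0,-4,0,0,0],[8.5,0,0,-2.5,0,0,0],[8.5,0,0,-0.8,0,0,0],[5.5,0,0,0,0,0,0],[5.5,0,0,0,0,0,0],[5.5,0,0,0,0,0,0],[5.5,0,0,0,0,0,0],[5.5,0,0,0,0,0,0],[5.5,0,0,0,0,0,0],[5.5,0,0,0,0,0,0]]]' 35
```

```text
clock: 3.85
position: [0.5266, -0.2731, 0.0794]
ee_rot: [0.857, 0.516, 0.001, 0.001]
ft_force: [-1.4, 0.3, 5.2]
grip_width: 0.746
grasp_force: 38.8
```

```bash
python3 -m crank '[[[5.5,0,0,2,0,0,0],[5.5,0,0,4.5,0,0,0],[5.5,0,0,5.5,0,0,0],[5.5,0,0,4,0,0,0],[5.5,0.2,2,0,0,0,7.1],[5.5,0.2,4.35,0,0,0,7.1],[5.5,0.2,4.35,0,0,0,7.1],[5.5,0.2,4.35,0,0,0,7.1],[5.5,0.2,4.35,0,0,0,7.1],[5.5,0.2,4.35,0,0,0,7.1],[5.5,0.2,4.35,0,0,0,7.1],[5.5,0.2,4.3,0,0,0,7.1],[5.5,0,0,0,3.65,-6.55,0],[5.5,0,0,0,3.65,-6.55,0],[5.5,0,0,-1,3.65,-6.55,0],[5.5,0,0,-1,3.65,-6.55,0],[5.5,0,0,0,0,0,0]]]'
python3 - <<'E'
from h import *
o=manip.get_obs(); print(o['position'],R.from_quat(o['ee_rot']).as_matrix().round(3).tolist(),o['joint_pos'],o['grip_width'])
a,_=shot('side','side2.png');b,_=shot('top','top2.png')
c=np.hstack([cv2.resize(a[120:270,260:400],(400,428)),cv2.resize(b[180:290,260:360],(389,428))]); cv2.imwrite('pics/c2.png',c[:,:,::-1])
E
```

```text
clock: 5.98
position: [0.5398, 0.05, 0.2174]
ee_rot: [0.492, 0.831, 0.223, 0.129]
ft_force: [0.3, 0.3, 0.2]
grip_width: 0.744
grasp_force: 39.2
[0.53979612 0.05003939 0.21744059] [[-0.482, 0.761, 0.435], [0.876, 0.416, 0.244], [0.005, 0.498, -0.867]] [-0.59472434 -0.20467238  0.51336653  2.1280168  -0.17638171  0.72454156
  0.5400952 ] 0.744066471404707
```

View pics/c2.png

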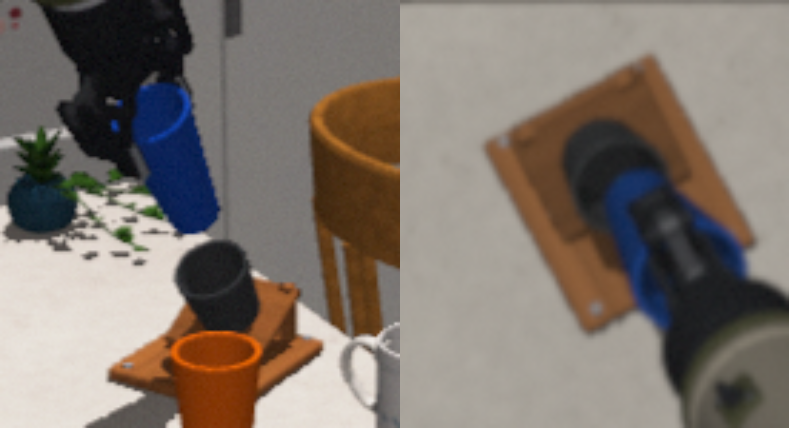

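Blue is in the hand, tilted in line and above the sleeve mouth, at (185,160) in the left crop. I'll fit its foot against the sleeve in each camera.

```bash
cat > tum.py <<'E'
from h import *
from scipy.optimize import least_squares
AZ=np.radians(-150.8); ZS=np.array([.5*np.cos(AZ),.5*np.sin(AZ),np.sqrt(.75)]); YS=np.cross([0,0,1.],ZS);YS/=np.linalg.norm(YS); XS=np.cross(YS,ZS)
def tres(x,q,z0):
    z=z0+x[3]*XS+x[4]*YS; z/=np.linalg.norm(z); v=q-x[:3]; s=v@z; r=np.linalg.norm(v-s[:,None]*z,axis=1)
    ov=np.maximum(s-.12,0)+np.maximum(-s,0); t=np.clip(s,0,.12)
    out=np.hypot(r-(.021+.1*t),ov); inn=np.hypot(r-(.016+.1*t),np.maximum(s-.12,0)+np.maximum(.006-s,0))
    return np.minimum(out,inn)
def tumfit(name,fn,color,box,foot0,free=True,z0=ZS):
    p=cv2.imread('pics/'+fn); W=cloud(name,np.load('pics/'+fn+'.npy')); H=cv2.cvtColor(p,cv2.COLOR_BGR2HSV).astype(int)
    a,b,c,e=box; H=H[b:e,a:c]; w=W[b:e,a:c]
    m=(abs(H[...,0]-(118 if color=='blue' else 9))<9)&(H[...,1]>150)
    if color=='orange': m&=H[...,2]>60
    q=w[m]; q=q[np.isfinite(q).all(1)]; q=q[np.linalg.norm(q-foot0-.06*z0,axis=1)<.09]
    f=(lambda x:tres(x,q,z0)) if free else (lambda x:tres(np.r_[x,0,0],q,z0))
    r=least_squares(f,np.r_[foot0,[0,0]] if free else foot0,loss='soft_l1',f_scale=.002)
    return r.x,np.median(r.fun),len(q)
E
python3 - <<'E'
from tum import *
import io,contextlib
with contextlib.redirect_stdout(io.StringIO()):
    import fit
o=manip.get_obs(); P=o['position']; f0=P-.0794*ZS
for i,(n,box) in enumerate((('side',(300,140,345,205)),('top',(300,210,360,270)))):
    r=least_squares(lambda x:fit.res(np.r_[x,AZ],fit.Q[i]),[.617,.0925,.046],loss='soft_l1',f_scale=.002); S=r.x
    for fr in (True,False):
        x,e,k=tumfit(n,n+'2.png','blue',box,f0,fr); d=x[:3]-S
        print(n,fr,'sock',S.round(4),'foot',x[:3].round(4),'tilt°',np.degrees(x[3:]).round(1),'foot-tcp(x,y,z)',[round(float((x[:3]-P)@v),4) for v in(XS,YS,ZS)],'rel',[round(float(d@v),4) for v in(XS,YS,ZS)],round(e,4),k)
print(XS,YS,ZS)
E
```

```text
side True sock [0.6152 0.0903 0.0476] foot [0.5736 0.0667 0.1506] tilt° [1.7 0.5] foot-tcp(x,y,z) [0.0047, 0.0017, -0.0774] rel [-0.0101, 0.0003, 0.1131] 0.0012 978
side False sock [0.6152 0.0903 0.0476] foot [0.5718 0.0649 0.147 ] tilt° [] foot-tcp(x,y,z) [0.0086, 0.0024, -0.0793] rel [-0.0062, 0.001, 0.1112] 0.0012 978
top True sock [0.6191 0.094  0.0456] foot [0.5778 0.0687 0.1518] tilt° [-0.1 -0. ] foot-tcp(x,y,z) [0.0, 0.002, -0.0787] rel [-0.0112, 0.002, 0.1162] 0.0005 228
top False sock [0.6191 0.094  0.0456] foot [0.5778 0.0688 0.1518] tilt° [] foot-tcp(x,y,z) [-0.0, 0.002, -0.0787] rel [-0.0113, 0.0019, 0.1162] 0.0005 228
[-0.75597269 -0.42249886 -0.5       ] [ 0.48785966 -0.87292208  0.        ] [-0.43646104 -0.24392983  0.8660254 ]
```

```bash
python3 -m crank '[[[5.5,0.4,0.3,-1.6,0,0,0],[5.5,0.5,0.3,-1.6,0,0,0],[5.5,0.43,0.28,-1.66,0,0,0],[5.5,0.44,0.24,-0.87,0,0,0],[5.5,0.44,0.24,-0.87,0,0,0],[5.5,0.44,0.24,-0.87,0,0,0],[5.5,0,0,0,0,0,0]]]'
python3 - <<'E'
from tum import *
o=manip.get_obs(); P=o['position']; print(P,o['ft_force'],o['torque'],R.from_quat(o['ee_rot']).as_matrix()[:,2].round(3))
S=[.6191,.094,.0456]
shot('top','top3.png');shot('side','side3.png')
for n,S,box in(('top',[.6191,.094,.0456],(290,200,360,270)),('side',[.6152,.0903,.0476],(300,160,365,235))):
    x,e,k=tumfit(n,n+'3.png','blue',box,P-.079*ZS,True); d=x[:3]-S
    print(n,np.degrees(x[3:]).round(1),'foot-tcp',[round(float((x[:3]-P)@v),4) for v in(XS,YS,ZS)],'rel',[round(float(d@v),4) for v in(XS,YS,ZS)],round(e,4),k)
E
```

```text
clock: 6.95
position: [0.5688, 0.0674, 0.1434]
ee_rot: [0.491, 0.832, 0.223, 0.13]
ft_force: [-1.4, -1.1, -0.9]
grip_width: 0.744
grasp_force: 39.2
[0.56875396 0.06743378 0.14338212] [-1.41154764 -1.08686307 -0.8704791 ] [-0.34811582  0.51307941  0.09968442] [ 0.436  0.243 -0.867]
top [-0.2  0.4] foot-tcp [-0.0013, 0.0014, -0.0785] rel [-0.0009, 0.0, 0.0347] 0.0005 195
side [-0.2  0.3] foot-tcp [0.0012, 0.0028, -0.0725] rel [-0.0019, 0.0001, 0.0363] 0.001 860
```

```bash
python3 -m crank '[[[5.5,0.3,0.17,-0.75,0,0,0],[5.5,0.36,0.2,-0.75,0,0,0],[5.5,0.36,0.2,-0.7,0,0,0],[5.5,0.13,0.07,-0.26,0,0,0],[5.5,0,0,0,0,0,0]]]'
python3 - <<'E'
from tum import *
o=manip.get_obs(); P=o['position']; f=o['ft_force']; print([float(f@v) for v in(XS,YS,ZS)],o['torque'],[float((P-.079*ZS-[.6185,.093,.0460])@v) for v in(XS,YS,ZS)])
E
```

```text
clock: 7.68
position: [0.5799, 0.0735, 0.1188]
ee_rot: [0.491, 0.832, 0.223, 0.131]
ft_force: [-0.4, 0.3, -1.4]
grip_width: 0.745
grasp_force: 39.2
[0.8913625919134696, -0.48582653682731836, -1.0744565172951983] [-0.32956338  0.54024325  0.03516752] [0.000977800512678293, -0.001796293011583326, 0.005637608875944172]
```

```bash
python3 -m crank '[[[5.5,0.09,0.05,-0.17,0,0,0],[5.5,0.09,0.05,-0.17,0,0,0],[5.5,0,0,0,0,0,0]]]';python3 -m crank '[[[5.5,0.04,0.025,-0.09,0,0,0],[5.5,0.04,0.025,-0.09,0,0,0],[5.5,0,0,0,0,0,0]]]'
```

```text
clock: 8.05
position: [0.5818, 0.0746, 0.1156]
ee_rot: [0.491, 0.832, 0.223, 0.131]
ft_force: [-0.2, 0.2, -1.3]
grip_width: 0.742
grasp_force: 39.2
clock: 8.43
position: [0.5827, 0.0747, 0.1144]
ee_rot: [0.491, 0.832, 0.224, 0.131]
ft_force: [-8.5, -2.6, 9.8]
grip_width: 0.744
grasp_force: 39.7
```

```bash
python3 -m crank '[[[5.5,-0.04,-0.02,0.08,0,0,0],[7,0,0,0,0,0,0],[8.5,0,0,0,0,0,0],[8.5,0,0,0,0,0,0],[8.5,0,0,0,0,0,0]]]'; python3 -m crank '[[[8.5,-0.87,-0.49,1.73,0,0,0],[8.5,-1.75,-0.98,3.46,0,0,0],[8.5,-2,-1.1,3.9,0,0,0],[8.5,-2,-1.1,3.9,0,0,0],[8.5,0,0,0,0,0,0]]]'
python3 - <<'E'
from tum import *
shot('top','top4.png');shot('side','side4.png')
for n,S,box in(('top',[.6191,.094,.0456],(290,200,360,270)),('side',[.6152,.0903,.0476],(300,160,365,250))):
    x,e,k=tumfit(n,n+'4.png','blue',box,np.array(S),True); d=x[:3]-S
    print(n,x[:3].round(4),np.degrees(x[3:]).round(1),'rel',[round(float(d@v),4) for v in(XS,YS,ZS)],round(e,4),k)
a=cv2.imread('pics/side4.png');b=cv2.imread('pics/top4.png')
cv2.imwrite('pics/c4.png',np.hstack([cv2.resize(a[120:270,260:400],(400,428)),cv2.resize(b[180:290,260:360],(389,428))]))
E
```

```text
clock: 9.05
position: [0.5822, 0.0748, 0.1146]
ee_rot: [0.491, 0.832, 0.223, 0.131]
ft_force: [-0.4, -0.4, 0.1]
grip_width: 0.995
grasp_force: 0.0
clock: 9.68
position: [0.5168, 0.0373, 0.2484]
ee_rot: [0.491, 0.831, 0.226, 0.133]
ft_force: [1.4, 1.0, -0.4]
grip_width: 0.995
grasp_force: 0.0
top [0.6175 0.0924 0.0479] [1.4 0.1] rel [0.0007, 0.0006, 0.0031] 0.0007 434
side [0.6138 0.0885 0.0503] [ 1.3 -0.4] rel [0.0005, 0.0009, 0.0034] 0.0011 797
```

View pics/c4.png

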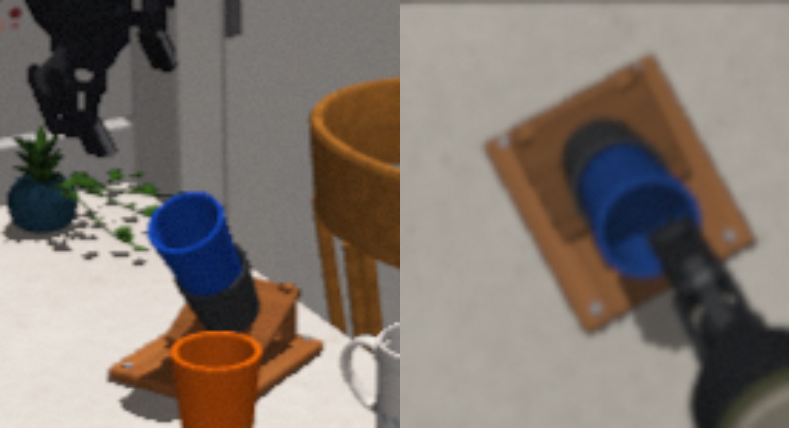

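Blue stands in the sleeve, released, at (205,245) in the left crop, and tilts about 1.4°. Next is the orange one.

```bash
python3 -m crank '[[[8.5,-0.3,-1,0,-3.65,6.55,0],[8.5,-0.3,-4.5,0,-3.65,6.55,0],[8.5,-0.4,-5,0,-3.65,6.55,0],[8.5,-0.3,-4.2,0,-3.65,6.55,0],[8.5,0,0,0,0,0,0]]]' 30
python3 - <<'E'
from tum import *
o=manip.get_obs();Rm=R.from_quat(o['ee_rot']).as_matrix();z=Rm[:,2]; print(o['position'],Rm.round(4).tolist(),'fix rotvec deg',np.degrees(np.cross(z,[0,0,-1])).round(2))
E
```

```text
clock: 10.4
position: [0.5034, -0.1103, 0.2424]
ee_rot: [0.509, 0.861, -0.003, -0.001]
ft_force: [-0.2, 0.5, 0.3]
grip_width: 0.993
grasp_force: 0.0
[ 0.50337101 -0.11032327  0.24237709] [[-0.4815, 0.8765, -0.0052], [0.8765, 0.4814, -0.0041], [-0.001, -0.0065, -1.0]] fix rotvec deg [ 0.23 -0.3   0.  ]
```

```bash
python3 -m crank '[[[8.5,0,0,-4,0.23,-0.3,0],[8.5,0,0,-4.5,0,0,0],[8.5,0,0,-4.5,0,0,0],[8.5,0,0,-2.2,0,0,0],[8.5,0,0,-0.75,0,0,0],[5.5,0,0,0,0,0,0],[5.5,0,0,0,0,0,0],[5.5,0,0,0,0,0,0],[5.5,0,0,0,0,0,0],[5.5,0,0,0,0,0,0],[5.5,0,0,0,0,0,0],[5.5,0,0,0,0,0,0]]]' 30
```

```text
clock: 11.9
position: [0.5036, -0.109, 0.0857]
ee_rot: [0.508, 0.861, 0.003, 0.002]
ft_force: [0.4, -0.5, 6.1]
grip_width: 0.744
grasp_force: 33.4
```

```bash
python3 -m crank '[[[5.5,0,0,2,0,0,0],[5.5,0,0,5,0,0,0],[5.5,0,0,6,0,0,0],[5.5,0,0,5,0,0,0],[5.5,0,0,2,0,0,0],[5.5,0.2,2.3,0,3.82,-6.83,0],[5.5,0.2,4,0,3.82,-6.83,0],[5.5,0.2,4,0,3.82,-6.83,0],[5.5,0.3,4,-1,3.82,-6.83,0],[5.5,0,0,0,0,0,0],[5.5,0,0,0,0,0,0]]]'
cat > rel.py <<'E'
import sys
from tum import *
k=sys.argv[1]; L=float(sys.argv[2])
o=manip.get_obs(); P=o['position']; zt=-R.from_quat(o['ee_rot']).as_matrix()[:,2]; f=o['ft_force']
zb=ZS+.024*XS; zb/=np.linalg.norm(zb); xb=np.cross(YS,zb)
print('tool tilt',[np.degrees((zt-ZS)@v).round(2) for v in (XS,YS)],'P',P.round(4),'f',[round(float(f@v),2) for v in(xb,YS,zb)])
for n,B,box in(('top',[.6175,.0924,.0479],(280,180,380,290)),('side',[.6138,.0885,.0503],(285,90,370,232))):
    shot(n,n+k+'.png'); B=np.array(B)
    x,e,c=tumfit(n,n+k+'.png','orange',box,P-L*zt,True,z0=zt); d=x[:3]-B
    z=zt+x[3]*XS+x[4]*YS
    print(n,'axis-blue°',[np.degrees((z-zb)@v).round(1) for v in (xb,YS)],'foot-tcp',[round(float((x[:3]-P)@v),4) for v in(xb,YS,zb)],'rel',[round(float(d@v),4) for v in(xb,YS,zb)],round(e,4),c)
E
python3 rel.py 5 .0857
python3 -c "
import cv2,numpy as np
a=cv2.imread('pics/side5.png');b=cv2.imread('pics/top5.png')
cv2.imwrite('pics/c5.png',np.hstack([cv2.resize(a[90:240,260:400],(400,428)),cv2.resize(b[180:290,260:360],(389,428))]))"
```

```text
clock: 13.28
position: [0.5121, 0.0336, 0.2754]
ee_rot: [0.489, 0.828, 0.236, 0.137]
ft_force: [-0.2, 0.5, -0.7]
grip_width: 0.746
grasp_force: 33.8
tool tilt [np.float64(1.66), np.float64(0.05)] P [0.5121 0.0336 0.2754] f [0.25, -0.55, -0.62]
top axis-blue° [np.float64(-1.2), np.float64(-0.2)] foot-tcp [0.0013, 0.0023, -0.0845] rel [-0.0141, 0.0023, 0.1726] 0.0005 474
side axis-blue° [np.float64(-1.6), np.float64(0.4)] foot-tcp [0.0036, 0.0027, -0.082] rel [-0.0149, 0.001, 0.1704] 0.001 1161
```

View pics/c5.png

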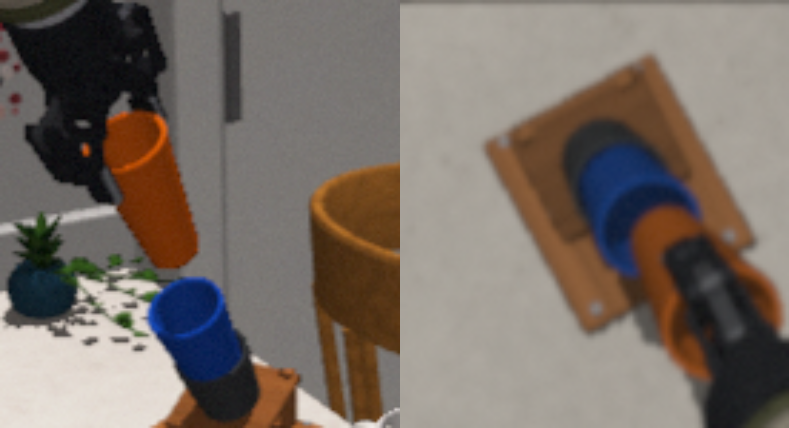

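Orange hangs at (150,190) in the left crop, lined up behind and above blue, about 16 mm to the upper side and 1.3° off. I'll correct both and stop just above the rim.

```bash
python3 -m crank '[[[5.5,-0.6,-0.25,-0.4,0.49,-0.87,0],[5.5,-0.6,-0.25,-0.4,0,0,0],[5.5,0.66,0.38,-1.3,0,0,0],[5.5,0.66,0.38,-1.3,0,0,0],[5.5,0.675,0.377,-1.32,0,0,0],[5.5,0,0,0,0,0,0],[5.5,0,0,0,0,0,0]]]'; python3 rel.py 6 .0857
```

```text
clock: 14.25
position: [0.52, 0.0406, 0.2279]
ee_rot: [0.488, 0.826, 0.243, 0.141]
ft_force: [-0.5, -0.9, -0.7]
grip_width: 0.745
grasp_force: 33.8
tool tilt [np.float64(2.66), np.float64(0.07)] P [0.52   0.0406 0.2279] f [1.12, 0.49, -0.16]
top axis-blue° [np.float64(-0.2), np.float64(0.4)] foot-tcp [-0.0, 0.0015, -0.0854] rel [0.0005, -0.0008, 0.1257] 0.0005 453
side axis-blue° [np.float64(-0.0), np.float64(0.3)] foot-tcp [0.002, 0.0024, -0.0818] rel [-0.0006, -0.0016, 0.1245] 0.0011 1093
```

```bash
python3 -m crank '[[[5.5,0.48,0.2,-0.85,0,0,0],[5.5,0.48,0.22,-0.85,0,0,0],[5.5,0.455,0.25,-0.855,0,0,0],[5.5,0.455,0.255,-0.855,0,0,0],[5.5,0.455,0.255,-0.855,0,0,0],[5.5,0,0,0,0,0,0],[5.5,0,0,0,0,0,0]]]'; python3 rel.py 7 .0857
```

```text
clock: 15.22
position: [0.5432, 0.0523, 0.1853]
ee_rot: [0.488, 0.826, 0.243, 0.141]
ft_force: [0.1, 0.3, -0.4]
grip_width: 0.745
grasp_force: 33.7
tool tilt [np.float64(2.68), np.float64(0.07)] P [0.5432 0.0523 0.1853] f [0.04, -0.22, -0.48]
top axis-blue° [np.float64(-0.1), np.float64(0.0)] foot-tcp [-0.0004, 0.0019, -0.0825] rel [0.0001, 0.0006, 0.0788] 0.0005 329
side axis-blue° [np.float64(-0.8), np.float64(-0.0)] foot-tcp [0.0032, 0.0031, -0.0797] rel [0.0006, 0.0003, 0.0768] 0.001 845
```

```bash
python3 -m crank '[[[5.5,0.27,0.15,-0.51,0,0,0],[5.5,0.27,0.15,-0.51,0,0,0],[5.5,0.18,0.1,-0.34,0,0,0],[5.5,0,0,0,0,0,0]]]'; python3 -m crank '[[[5.5,0.09,0.05,-0.17,0,0,0],[5.5,0,0,0,0,0,0]]]'
```

```text
clock: 15.82
position: [0.5503, 0.0564, 0.1711]
ee_rot: [0.488, 0.827, 0.243, 0.141]
ft_force: [0.9, 0.1, -0.4]
grip_width: 0.748
grasp_force: 33.8
clock: 16.08
position: [0.5513, 0.0568, 0.1698]
ee_rot: [0.488, 0.826, 0.243, 0.141]
ft_force: [0.4, -0.3, -0.5]
grip_width: 0.748
grasp_force: 33.8
```

```bash
for i in 1 2; do python3 -m crank '[[[5.5,0.09,0.05,-0.17,0,0,0],[5.5,0,0,0,0,0,0]]]'|grep -E 'pos|ft|wid'; done; python3 rel.py 8 .0857
```

```text
position: [0.5522, 0.0573, 0.1681]
ft_force: [-0.1, -0.3, -0.3]
grip_width: 0.743
position: [0.553, 0.0578, 0.1663]
ft_force: [0.6, 0.7, -0.7]
grip_width: 0.743
tool tilt [np.float64(2.67), np.float64(0.07)] P [0.553  0.0578 0.1663] f [-0.38, -0.32, -1.04]
top axis-blue° [np.float64(-0.4), np.float64(0.9)] foot-tcp [0.0, 0.0006, -0.0833] rel [0.0008, -0.0007, 0.0559] 0.0006 249
side axis-blue° [np.float64(-2.1), np.float64(1.1)] foot-tcp [0.0048, 0.0025, -0.0707] rel [0.0025, -0.0004, 0.0638] 0.0011 681
```

```bash
python3 -m crank '[[[5.5,0.09,0.05,-0.17,0,0,0],[5.5,0,0,0,0,0,0]]]'|grep -E 'pos|ft|wid'; python3 -m crank '[[[5.5,0.045,0.025,-0.085,0,0,0],[5.5,0,0,0,0,0,0]]]'|grep -E 'pos|ft|wid'
```

```text
position: [0.554, 0.0583, 0.1646]
ft_force: [-0.8, -0.1, -0.6]
grip_width: 0.743
position: [0.5544, 0.0586, 0.1639]
ft_force: [-0.4, -0.4, -0.8]
grip_width: 0.745
```

```bash
python3 -m crank '[[[5.5,0.045,0.025,-0.085,0,0,0],[5.5,0,0,0,0,0,0]]]'|grep -E 'pos|ft|wid'
```

```text
position: [0.5549, 0.0588, 0.1631]
ft_force: [0.5, 0.3, -0.9]
grip_width: 0.744
```

```bash
python3 -m crank '[[[5.5,0.035,0.02,-0.07,0,0,0],[5.5,0,0,0,0,0,0]]]'|grep -E 'pos|ft|wid'
```

```text
position: [0.5553, 0.059, 0.1624]
ft_force: [-0.7, 1.2, 0.6]
grip_width: 0.74
```

```bash
python3 -m crank '[[[5.5,0.025,0.015,-0.05,0,0,0],[5.5,0,0,0,0,0,0]]]'|grep -E 'pos|ft|wid'
```

```text
position: [0.5555, 0.0592, 0.1619]
ft_force: [0.9, 1.1, -0.0]
grip_width: 0.744
```

```bash
python3 -m crank '[[[5.5,0.03,0.015,-0.05,0,0,0],[5.5,0,0,0,0,0,0]]]'|grep -E 'pos|ft|wid'
```

```text
position: [0.5559, 0.0593, 0.1615]
ft_force: [0.1, 0.7, 0.5]
grip_width: 0.744
```

```bash
python3 -m crank '[[[5.5,0.03,0.015,-0.05,0,0,0],[5.5,0,0,0,0,0,0]]]'|grep -E 'pos|ft|wid'; python3 rel.py 9 .0857
```

```text
position: [0.5562, 0.0595, 0.161]
ft_force: [0.3, 0.6, 1.0]
grip_width: 0.742
tool tilt [np.float64(2.69), np.float64(0.06)] P [0.5562 0.0595 0.161 ] f [-1.01, -0.4, 0.6]
top axis-blue° [np.float64(-0.8), np.float64(-0.0)] foot-tcp [0.0007, 0.0019, -0.0818] rel [0.0012, 0.0007, 0.051] 0.0006 234
side axis-blue° [np.float64(-0.3), np.float64(1.1)] foot-tcp [0.0026, 0.002, -0.0734] rel [-0.0, -0.0008, 0.0546] 0.0012 635
```

```bash
python3 -m crank '[[[5.5,0.03,0.02,-0.06,0,0,0],[5.5,0,0,0,0,0,0]]]'|grep -E 'pos|ft|wid'
```

```text
position: [0.5565, 0.0597, 0.1604]
ft_force: [0.2, 0.5, 2.5]
grip_width: 0.746
```

```bash
python3 -m crank '[[[5.5,0.03,0.015,-0.05,0,0,0],[5.5,0,0,0,0,0,0]]]'|grep -E 'pos|ft|wid'
```

```text
position: [0.557, 0.0596, 0.1603]
ft_force: [-2.7, -1.3, 6.6]
grip_width: 0.743
```

Force rises steeply (~7 N along the axis), so it's seated. I'll ease back slightly and release.

```bash
python3 -m crank '[[[5.5,-0.025,-0.015,0.045,0,0,0],[6.8,0,0,0,0,0,0],[8.5,0,0,0,0,0,0],[8.5,0,0,0,0,0,0],[8.5,0,0,0,0,0,0]]]' | grep -E 'ft|wid|grasp'; python3 rel.py A .0857
```

```text
ft_force: [-0.0, 0.1, -0.9]
grip_width: 0.993
grasp_force: 0.0
tool tilt [np.float64(2.67), np.float64(0.07)] P [0.5563 0.0596 0.1601] f [0.45, -0.15, -0.78]
top axis-blue° [np.float64(-0.5), np.float64(0.2)] foot-tcp [0.0001, 0.0002, -0.0823] rel [0.0009, -0.001, 0.0497] 0.0006 238
side axis-blue° [np.float64(-0.2), np.float64(1.2)] foot-tcp [0.0021, -0.0009, -0.0813] rel [-0.0002, -0.0037, 0.0459] 0.0011 689
```

Seated and free. Now I'll retreat straight along the axis.

```bash
python3 -m crank '[[[8.5,-0.45,-0.25,0.85,0,0,0],[8.5,-0.9,-0.5,1.7,0,0,0],[8.5,-1.36,-0.76,2.56,0,0,0],[8.5,-1.8,-1,3.4,0,0,0],[8.5,-1.8,-1,3.4,0,0,0],[8.5,0,0,0,0,0,0],[8.5,0,0,0,0,0,0]]]'
python3 - <<'E'
from tum import *
f0=np.array([.6175,.0924,.0479])+.049*ZS
for n,B,box in(('top',[.6175,.0924,.0479],(280,180,380,290)),('side',[.6138,.0885,.0503],(285,90,370,240))):
    shot(n,n+'B.png')
    for c,s in (('blue',0),('orange',.049)):
        b=box if not(n=='side' and c=='orange') else (285,90,370,230)
        x,e,k=tumfit(n,n+'B.png',c,b,np.array(B)+s*ZS,True); d=x[:3]-B
        print(n,c,np.degrees(x[3:]).round(1),[round(float(d@v),4) for v in(XS,YS,ZS)],round(e,4),k)
a=cv2.imread('pics/sideB.png');b=cv2.imread('pics/topB.png')
cv2.imwrite('pics/cB.png',np.hstack([cv2.resize(a[90:300,260:460],(408,428)),cv2.resize(b[170:290,260:370],(392,428))]))
E
```

```text
clock: 20.62
position: [0.4932, 0.0247, 0.2788]
ee_rot: [0.488, 0.826, 0.243, 0.141]
ft_force: [0.1, 0.1, -0.4]
grip_width: 0.998
grasp_force: 0.0
top blue [1.2 0.1] [-0.0002, -0.0007, 0.0044] 0.0004 170
top orange [2.4 0.7] [-0.0041, 0.0011, 0.0498] 0.001 632
side blue [ 2.5 -1. ] [-0.002, 0.0002, -0.0023] 0.001 414
side orange [1.5 0.1] [0.0006, -0.0012, 0.0482] 0.001 777
```

View pics/cB.png

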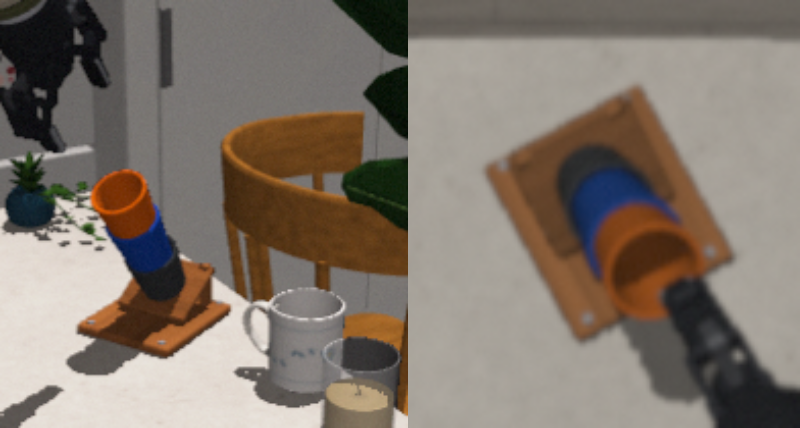

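The orange tumbler sits in the blue one at (125,195), in line with it, with blue in the sleeve at (150,245). The gripper is clear and the mug and candle are untouched.

```bash
python3 -c "from workcell import job; print(job.hand_in())"
```

```text
the job is handed in; nothing more can be done
None
```

The job is handed in; no verdict came back. The blue tumbler is in the sleeve (foot within about 4 mm of the measured floor), and the orange one sits in it, in line and let go, about 49 mm out after a push of about 7 N; I never touched the mug, candle or cactus.

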